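# Press a tin lid with the inner knob only

## Robot

A 6-joint arm with a two-finger parallel gripper is mounted at the origin on the work surface. World frame = base frame: x ahead of the robot, y to its left, z up, the work surface at z = 0. Lengths are in m, angles in rad, forces in N, time in s.
With the tool pointing down it reaches from about 0.35 to 0.975 m from the base axis. Payload 4.9 kg.
Tool frame: the origin (TCP) lies between the finger pads; the fingertips stand 19 mm ahead of it and the grasp point (between the pads) is the TCP; z points along the fingers, y is the line along which they close (so a half turn about z gives the same grasp; the last joint's range is limited). The gripper opens to 85 mm and grips with 20 to 120 N. Pads are 22 mm wide; open, the fingers measure 114 mm over their backs; the gripper's body (76 mm by 85 mm) begins 54 mm behind the grasp point. The pads swing forward as they close: fully open they stand 13 mm farther back than shut.
Start: joints at [-1.422, 0.053, 1.613, -0, 1.476, -0.119], TCP at [0.165, -0.603, 0.25] pointing down, gripper open.
Joint ranges: [-3.01, 3.01], [-1.01, 2.22], [0.06, 2.58], [-1.02, 4.17], [0.09, 2.62], [-3.14, 3.14]. Speed limits (rad/s): [2.57, 2.57, 3.14, 3.14, 3.14, 3.14].

## Interface

Orientations are given as a rotation vector (axis times angle).
In Python, from station import ctrl gives the robot as it stands. The module is installed in compiled form; this text tells all that it offers.
- The arm moves only by the tool servo_tool, never from a script. Its argument "increments" is a list that holds one entry, the list of rows, each a list of 5 numbers: the finger opening in cm, from 0 to 8.54, then the shift along the tool's x, y, z in cm, then the turn about the tool's z in degrees. A call has 1 to 5 rows; each row is the pose to reach, as a shift and turn from the pose commanded when the call began, along the tool's axes at that moment; what a row does not reach only later rows make up. A row lasts 1/10 s, in which the tool goes at most 50 mm and 8.59 degrees, less where a joint would pass 70% of its speed; a pose out of reach is approached as far as the arm can. A call with a gripper value outside its range is refused whole. The fingers move at their own pace and stop on an object; "newtons" is the grip in N (left out, the last holds). Time passes only in rows, so rows that repeat a pose let the fingers close. It gives the time, the measured TCP pose, the force, the opening and the grip force at its end, in the units of the state.
- ctrl.get_obs(): the state, without advancing time (a new reading comes with each control period).
- ctrl.get_image(name): name is "side" or "top"; returns a dict with "img" (420x560x3 uint8, red, green, blue), "fx", "fy", "cx", "cy" (pixels), "k1" (the pictures are not rectified: a ray, as slopes to the right and down, at radius r is drawn at 1 + k1 r^2 times it, then the intrinsics apply), "rvec" (rotation vector, rad) and "tvec" (3), from world to camera coordinates, as OpenCV has them. Camera axes: x right, y down, z forward; pixel columns grow to the right and rows downward; lengths in m; the calibration is good to about 2 mm. A picture is of the moment at which its call begins. There is no depth.
- ctrl.finish_job(): hands the job in; it is judged then, once.
The state is a dict: "t": time; "q": joint angles; "dq": joint speeds; "effort": joint torques, N m; "tool_pos": TCP position; "tool_rot": TCP orientation; "contact_force": force on the tool from outside, world axes, zero at the start; "wrist_torque": the same for the moment, N m; "opening": finger opening in m; "grip_force": force on a finger pad.
Only numpy, scipy, OpenCV 4.12 (cv2) and the standard library are available. Lean on these libraries where they do the work, as an engineer would, in place of code of your own. Each camera call takes 0.05 s, during which the arm holds its last target. There are 200 camera calls.

## Task

Push the tray of the lid press fully home so that the tin stands under the foot, then turn only the small inner knob clockwise to bring the foot down until it presses snugly on the tin's lid, with about 10 N and gently: more than 25 N dents it. The wide outer ring is already set and must stay as it is; let go of everything at the end, leaving the foot pressing, and leave the other things on the bench alone.

Things in the scene. Friction and masses are not known exactly. Their poses are not given: they have to be found in the camera images.
- press: White C-shaped bench press, fixed. Base 270 x 130 mm; origin on the bench under the axis of knob, ring and foot. Its +x points from the open mouth to the column (45 x 90 mm, top at 130 mm, centred at x = +105 mm); z up. Round head of 40 mm radius, 104 to 130 mm above the bench, with the ring and knob on top; arm 60 mm wide from head to column. Two rails 10 mm thick (38 mm high, y = +-57 mm, x -120 to +80 mm) flank the tray.
- knob_grip (a point): On the axis of the small inner knob, half-way up its bar-shaped grip. Black bar 36 mm long (its x axis), 13 mm thick (its y axis), 26 mm high: top 10 mm above this point, on a disc of 19 mm radius whose top is 14 mm below it. The ring's top lies 19 mm below this point.
- knob (a joint): Angle of the inner knob, rad, grows clockwise seen from above; range 0 to 2.6. Each rad lowers the foot by 10 mm, so each N on the foot adds 0.01 N m to the knob's torque. While it turns free it drags with 0.3 N m of friction (the friction felt when the hand pauses is less, about 0.1 N m, and steady), and it stays where it is left when let go. Once the foot is on the lid, the felt torque climbs above the free level by the foot's part: 0.1 N m more at 10 N.
- ring (a joint): Angle of the wide outer ring, rad, clockwise from above; it turns very easily (0.02 N m) if touched.
- ring_mark (a point): Mark on the flat top of the outer ring, 30 mm from the axis. The ring is a plain metal disc of 34 mm radius, 14 mm high, its top 145.5 mm above the bench, concentric with and just below the inner knob. It must not be dragged round (5 mm at this mark is too much).
- tray (a joint): How far the tray is pushed in along the press's +x, m: 0 out (as at the start), 0.07 fully home against its stop, where the tin stands under the foot. It takes about 2 N to slide and stays where it is left.
- tray_tab (a point): In the tray's upright push tab, midway across it: a metal plate 10 mm thick along the push, 44 mm wide, 42 mm high above its lower edge, this point 10 mm below its top edge. Its x axis is the push direction. The tab stands 108 mm outward (-x) of the tin's centre and 178 mm outward of the knob's axis at the start; a low bar 24 mm wide, 8 mm high joins it to the tray. 
- tin: Round steel tin with a push-on lid, standing loose on the tray inside a 6 mm rim; 76 mm over the lid, origin at the centre of its underside. The lid sits deeper or prouder from tin to tin: its top is anywhere from 52 to 60 mm above the origin, which is not reported, and it is too tight to be moved by the foot.
- foot: Stiff rubber disc of 22 mm radius, 7 mm thick, under the press's head, moved down by the inner knob; origin at the centre of its lower face. 3 to 14 mm higher than the lid at the start. Once on the lid it yields by 1 mm for each 12 N, so the push grows by about 12 N for each further 0.1 rad of the knob.
- spare_tin: Bystander: another tin of the same kind, 56 mm high, on the bench, origin under its centre.
- jar: Bystander: glass jar, 64 mm across, 110 mm high, origin under its centre.
- bowl: Bystander: white bowl, 100 mm across, 45 mm high, origin under its centre.

How it is judged:
By the outcome, as a careful person would: the job done as asked, in the order asked, and still so for the second after the job is handed in, with the robot touching nothing.
It also fails if it takes over 67 s, if anything falls off the work surface, if the arm or the gripper's body presses on something with over 40 N, if the wrist force passes 120 N, or if a joint passes its speed limit or range.

## Working session

There is one attempt and no reset: what is moved stays moved. The work goes in short steps, Python scripts to look and compute and a tool call to move; the robot and the scene stay as the last step left them, time stands still between calls to the robot, and variables do not carry over. Pictures are saved under pics/ and viewed, at most 10 in all, crops included, and the job is handed in when it is done.

Besides the shell and the picture viewer there is one more tool, called after ">>>" by a JSON object that holds its "name" and its "arguments", one argument or row to a line. servo_tool: Moves the arm, as the interface text tells. Its arguments: {"type":"object","properties":{"increments":{"type":"array"},"newtons":{"type":"number"}},"required":["increments"]}

```bash
mkdir -p pics
cat > h.py <<'E'
import numpy as np, cv2
from station import ctrl
def grab(n,f=None):
    d=ctrl.get_image(n)
    if f: cv2.imwrite(f,d['img'][:,:,::-1])
    return d
def ray(d,u,v):
    K=np.array([[d['fx'],0,d['cx']],[0,d['fy'],d['cy']],[0,0,1.]])
    p=cv2.undistortPoints(np.array([[[u,v]]],float),K,np.array([d['k1'],0,0,0.]))[0,0]
    R=cv2.Rodrigues(np.array(d['rvec'],float))[0]
    o=-R.T@np.array(d['tvec']); r=R.T@np.array([p[0],p[1],1.]); return o,r/np.linalg.norm(r)
def plane(d,u,v,z):
    o,r=ray(d,u,v); return o+r*(z-o[2])/r[2]
def tri(d1,p1,d2,p2):
    o1,a=ray(d1,*p1);o2,b=ray(d2,*p2)
    s=np.linalg.lstsq(np.c_[a,-b],o2-o1,rcond=None)[0]
    x,y=o1+a*s[0],o2+b*s[1]; return (x+y)/2,np.linalg.norm(x-y)
E
python3 - <<'E'
from h import *
for n in('top','side'):
    d=grab(n,f'pics/{n}0.png'); o,r=ray(d,280,210);print(n,o,r,d['fx'],d['k1'])
print(ctrl.get_obs())
E
```

```text
top [0.51301975 0.00881118 1.0135069 ] [ 0.10118397 -0.02368966 -0.99458564] 447.38414440412754 -0.04896238493596641
side [ 0.35375481 -0.5966794   0.49069883] [ 0.35128964  0.79283673 -0.49800151] 418.33097422879246 -0.02624183415519095
{'t': 0.1, 'q': array([-1.42203313e+00,  5.33339091e-02,  1.61416075e+00, -5.80343279e-06,
        1.47602236e+00, -1.18977137e-01]), 'dq': array([-0.00126114, -0.0006535 , -0.00310217,  0.00014499,  0.00117673,
        0.00162587]), 'effort': array([ 7.80731552e-04, -3.94904459e+01, -3.71361458e+01, -9.56718804e-05,
        3.95971758e-03, -1.00397975e-05]), 'tool_pos': array([ 0.16527837, -0.60219506,  0.24915681]), 'tool_rot': array([-3.11157711e+00, -4.19054540e-01,  5.40570037e-05]), 'contact_force': array([-0.07669246,  0.60387892, -0.33967309]), 'wrist_torque': array([ 0.00981382, -0.03092249, -0.00593889]), 'grip_force': 0.0, 'opening': 0.08499226965906695}
```

View pics/top0.png

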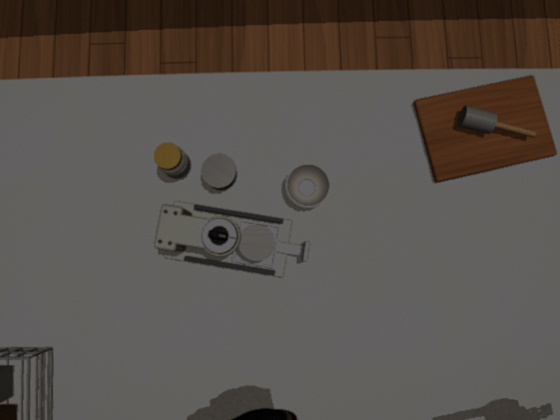

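View pics/side0.png

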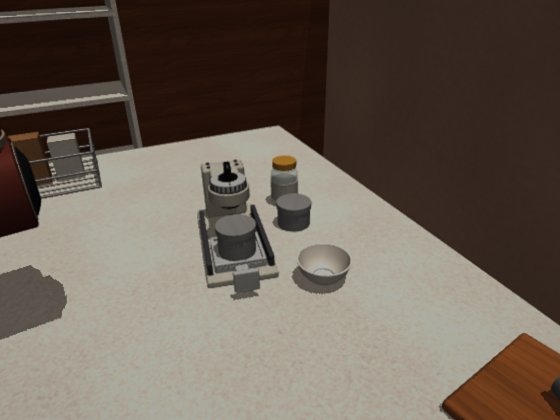

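The top view shows the press with the knob at about (219,236), the tin at (257,243) and the tab at (306,250). In the side view the knob is at about (228,180) and the tab at (246,280). I'll zoom in on both.

Run:
```python
import cv2,numpy as np
a=cv2.imread('pics/top0.png')[195:285,150:315]; b=cv2.imread('pics/side0.png')[150:300,190:280]
a=cv2.resize(np.clip(a*2.0,0,255).astype('uint8'),None,fx=3.2,fy=3.2,interpolation=2)
b=cv2.resize(np.clip(b*1.4,0,255).astype('uint8'),None,fx=3.0,fy=3.0,interpolation=2)
c=np.zeros((450,800,3),'uint8'); c[:a.shape[0],:a.shape[1]]=a; c[:450,530:800]=b
cv2.imwrite('pics/z.png',c)
from h import *
d=grab('top');e=grab('side')
print(tri(d,(219,236),e,(228,180)), tri(d,(306,250),e,(246,280)))
print(plane(d,257,243,.06),plane(d,219,236,.165),plane(d,306,250,.04))
```

```text
(array([0.5553595 , 0.1075111 , 0.14211907]), np.float64(0.0039033129007535142)) (array([ 0.52334448, -0.06861526,  0.03888312]), np.float64(0.0005667504826589961))
[0.54061524 0.03673841 0.06      ] [0.55241767 0.10543236 0.165     ] [ 0.52360435 -0.06860643  0.04      ]
```

View pics/z.png

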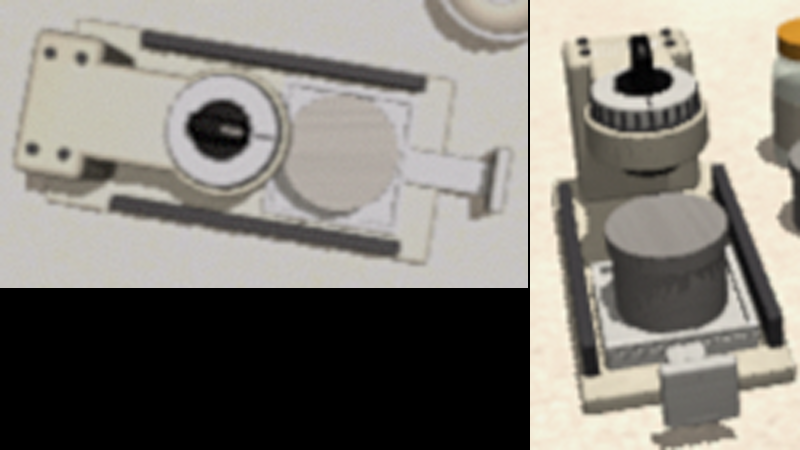

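The crop shows the ring top centred at about (219.4,235.8) in the top image and (228.3,180) in the side image. The bar lies roughly along the press axis, with its pointer toward the mouth. Next I'll refine the ring centre, the press direction and the bar angle.

Run:
```python
from h import *
d=grab('top');e=grab('side')
g=cv2.cvtColor(d['img'],cv2.COLOR_RGB2GRAY)
roi=np.zeros_like(g);cv2.circle(roi,(219,236),14,255,-1)
m=((g<45)&(roi>0)).astype('uint8'); mm=cv2.moments(m,True);print('knob blk top',mm['m10']/mm['m00'],mm['m01']/mm['m00'],mm['m00'])
# rails
r=np.zeros_like(g);r[195:285,180:295]=1; cv2.circle(r,(219,236),16,0,-1)
n,l,s,c=cv2.connectedComponentsWithStats(((g<50)&(r>0)).astype('uint8'))
for i in range(1,n):
    if s[i,4]>100:
        ys,xs=np.where(l==i);P=np.array([plane(d,x,y,.038)[:2] for x,y in zip(xs,ys)])
        v=cv2.fitLine(P.astype('float32'),cv2.DIST_L2,0,.01,.01).ravel();print(s[i],v,np.degrees(np.arctan2(v[1],v[0])),P.mean(0))
for uv in((219,236),(219.4,235.8)):
    print(tri(d,uv,e,(228.3,180)),plane(d,*uv,.1455),plane(e,228.3,180,.1455))
a=d['img'][220:252,203:235,::-1];b=e['img'][150:210,200:260,::-1]
f=lambda x,k:cv2.resize((255*np.clip(x/255.,0,1)**.5).astype('uint8'),(k,k),interpolation=cv2.INTER_CUBIC)
cv2.imwrite('pics/z2.png',np.hstack([f(a,400),f(b,400)]))
```

```text
knob blk top 217.9812734082397 235.06367041198502 267.0
[194 205  89  19 464] [0.1840383  0.9829191  0.605326   0.07797299] 79.394936 [0.60532597 0.07797298]
[184 256  91  19 459] [0.185663   0.9826135  0.4946534  0.09907059] 79.30021 [0.49465341 0.09907059]
(array([0.55563646, 0.1074385 , 0.14206409]), np.float64(0.004474280421814035)) [0.5533231  0.10765286 0.1455    ] [0.55579577 0.09995721 0.1455    ]
(array([0.55571823, 0.10669535, 0.14239605]), np.float64(0.0039031915074933766)) [0.55369363 0.10687225 0.1455    ] [0.55579577 0.09995721 0.1455    ]
```

View pics/z2.png

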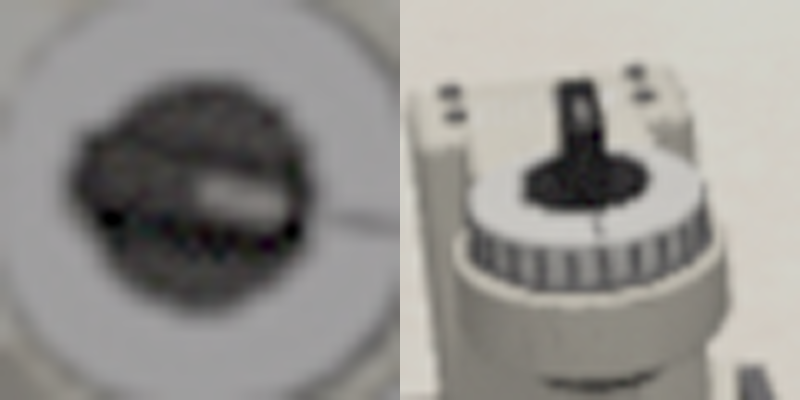

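The rails give a press direction of 79.4° and an axis at about (0.554,0.108). That agrees with the disc, and the bar is parallel to the press axis to within about 2°. I'll move to just outside the tab.

>>> {"name": "servo_tool", "arguments": {
  "increments": [
    [[0,4,-3.2,0,0],[0,8,-6.4,0,0],[0,12,-9.6,0,0],[0,15.3,-12.3,0,0],[0,15.3,-12.3,0,0]]
  ]
}}

```text
t: 0.8
tool_pos: [0.2829, -0.4399, 0.2503]
tool_rot: [-3.112, -0.428, -0.002]
contact_force: [-0.7, 0.1, -0.2]
opening: 0.0118
grip_force: 0.0
```

>>> {"name": "servo_tool", "arguments": {
  "increments": [
    [[0,4,-3.2,0,0],[0,8,-6.4,0,0],[0,12,-9.6,0,0],[0,15.3,-12.3,0,0],[0,15.3,-12.3,0,0]]
  ]
}}

```text
t: 1.3
tool_pos: [0.3975, -0.2812, 0.2505]
tool_rot: [-3.111, -0.429, -0.002]
contact_force: [0.3, 0.0, 0.2]
opening: -0.0001
grip_force: 0.0
```

>>> {"name": "servo_tool", "arguments": {
  "increments": [
    [[0,4,-3.2,0,0],[0,8,-6.4,0,0],[0,12,-9.6,0,0],[0,15.3,-12.3,0,0],[0,15.3,-12.3,0,0]]
  ]
}}

```text
t: 1.8
tool_pos: [0.5123, -0.1225, 0.2503]
tool_rot: [-3.111, -0.428, -0.001]
contact_force: [-1.3, 0.1, -0.8]
opening: 0.0
grip_force: 0.0
```

>>> {"name": "servo_tool", "arguments": {
  "increments": [
    [[0,0,0,2,-8],[0,0,0,5,-16],[0,0,0,8,-24],[0,0,0,10,-32],[0,0,0,10,-32]]
  ]
}}

```text
t: 2.3
tool_pos: [0.5077, -0.1259, 0.1464]
tool_rot: [-2.874, -1.257, 0.009]
contact_force: [-1.0, -0.1, -0.6]
opening: 0.0
grip_force: 0.0
```

>>> {"name": "servo_tool", "arguments": {
  "increments": [
    [[0,0,0,0,-8],[0,0,0,0,-16],[0,0,0,0,-24],[0,0,0,0,-32],[0,0,0,0,-32]]
  ]
}}

```text
t: 2.8
tool_pos: [0.511, -0.1267, 0.152]
tool_rot: [2.42, 1.999, 0.001]
contact_force: [-0.1, 0.6, 0.2]
opening: -0.0002
grip_force: 0.0
```

>>> {"name": "servo_tool", "arguments": {
  "increments": [
    [[0,0,0,4,0],[0,0,0,8,0],[0,0,0,10.5,0],[0,1.5,0,10.5,0],[0,3,0,10.5,0]]
  ]
}}

```text
t: 3.3
tool_pos: [0.5166, -0.0957, 0.0462]
tool_rot: [2.422, 2.0, 0.001]
contact_force: [0.6, 0.3, 0.6]
opening: -0.0
grip_force: 0.0
```

>>> {"name": "servo_tool", "arguments": {
  "increments": [
    [[0,0.4,0,0,0],[0,0.8,0,0,0],[0,1.2,0,0,0],[0,1.6,0,0,0],[0,2,0,0,0]]
  ]
}}

```text
t: 3.8
tool_pos: [0.5204, -0.0767, 0.0463]
tool_rot: [2.417, 2.004, 0.001]
contact_force: [0.8, -2.1, 1.8]
opening: -0.0001
grip_force: 1.2
```

>>> {"name": "servo_tool", "arguments": {
  "increments": [
    [[0,0.4,0,0,0],[0,0.8,0,0,0],[0,1.2,0,0,0],[0,1.6,0,0,0],[0,2,0,0,0]]
  ]
}}

```text
t: 4.3
tool_pos: [0.5234, -0.0563, 0.0453]
tool_rot: [2.418, 2.005, 0.0]
contact_force: [1.3, -2.7, 0.7]
opening: 0.0001
grip_force: 1.2
```

>>> {"name": "servo_tool", "arguments": {
  "increments": [
    [[0,0.4,0,0,0],[0,0.8,0,0,0],[0,1.2,0,0,0],[0,1.6,0,0,0],[0,2,0,0,0]]
  ]
}}

```text
t: 4.8
tool_pos: [0.5271, -0.0366, 0.0453]
tool_rot: [2.418, 2.005, 0.0]
contact_force: [1.4, -2.6, 0.2]
opening: -0.0
grip_force: 1.2
```

>>> {"name": "servo_tool", "arguments": {
  "increments": [
    [[0,0.4,0,0,0],[0,0.8,0,0,0],[0,1.2,0,0,0],[0,1.5,0,0,0],[0,1.7,0,0,0]]
  ]
}}

```text
t: 5.3
tool_pos: [0.5301, -0.0199, 0.0453]
tool_rot: [-2.418, -2.006, 0.0]
contact_force: [1.2, -2.3, -1.0]
opening: 0.0003
grip_force: 1.1
```

>>> {"name": "servo_tool", "arguments": {
  "increments": [
    [[0,0.1,0,0,0],[0,0.2,0,0,0],[0,0.3,0,0,0],[0,0.4,0,0,0],[0,0.4,0,0,0]]
  ]
}}

```text
t: 5.8
tool_pos: [0.5308, -0.0161, 0.0452]
tool_rot: [-2.418, -2.005, -0.0]
contact_force: [0.3, -1.5, 0.9]
opening: -0.0001
grip_force: 0.7
```

>>> {"name": "servo_tool", "arguments": {
  "increments": [
    [[0,0.1,0,0,0],[0,0.2,0,0,0],[0,0.3,0,0,0],[0,0.3,0,0,0]]
  ]
}}

```text
t: 6.2
tool_pos: [0.5311, -0.015, 0.0453]
tool_rot: [2.416, 2.005, -0.005]
contact_force: [-1.9, -8.7, 1.2]
opening: -0.0002
grip_force: 4.6
```

>>> {"name": "servo_tool", "arguments": {
  "increments": [
    [[0,0.1,0,0,0],[0,0.1,0,0,0],[0,0.1,0,0,0]]
  ]
}}

```text
t: 6.5
tool_pos: [0.531, -0.015, 0.0453]
tool_rot: [2.415, 2.004, -0.008]
contact_force: [-3.5, -12.5, 2.0]
opening: -0.0002
grip_force: 6.5
```

The tray is at its stop: the TCP no longer advances while the force climbs to 12 N. I'll back off, rise, and look.

>>> {"name": "servo_tool", "arguments": {
  "increments": [
    [[0,-1,0,0,0],[0,-3,0,0,0],[0,-6,0,0,0],[0,-10,0,-4,0],[0,-12,0,-8,0]]
  ]
}}

```text
t: 7.0
tool_pos: [0.5068, -0.13, 0.1223]
tool_rot: [-2.413, -2.0, 0.004]
contact_force: [1.2, -0.2, 0.4]
opening: -0.0
grip_force: 0.0
```

>>> {"name": "servo_tool", "arguments": {
  "increments": [
    [[3,0,0,-4,0],[4,0,0,-8,0],[4,0,0,-12,0],[4,0,0,-13,0]]
  ]
}}

```text
t: 7.4
tool_pos: [0.5115, -0.1303, 0.2603]
tool_rot: [2.413, 2.001, 0.008]
contact_force: [0.1, -0.7, 1.1]
opening: 0.0403
grip_force: 0.0
```

Run:
```python
from h import *
d=grab('top','pics/top1.png');e=grab('side','pics/side1.png')
a=d['img'][190:290,150:330,::-1];b=e['img'][140:300,190:290,::-1]
a=cv2.resize((255*(a/255.)**.6).astype('uint8'),None,fx=2.7,fy=2.7,interpolation=2)
b=cv2.resize((255*(b/255.)**.7).astype('uint8'),None,fx=3,fy=3,interpolation=2)
c=np.zeros((480,800,3),'uint8');c[:a.shape[0],:a.shape[1]]=a;c[:,500:]=b;cv2.imwrite('pics/z3.png',c)
print(plane(e,226.7,162,.1745),plane(d,218.5,234.9,.1505))
o=ctrl.get_obs();print(o['q'],o['tool_pos'],o['tool_rot'],o['wrist_torque'],o['contact_force'])
```

```text
[0.56090035 0.11821143 0.1745    ] [0.55523241 0.10802493 0.1505    ]
[-3.91000499e-01 -1.91096603e-01  1.83421453e+00  9.81705291e-04
  1.49435793e+00 -2.05385220e-01] [ 0.51049361 -0.12990525  0.25662004] [2.41537616 2.00389026 0.00438184] [-0.02470566  0.00232432 -0.03768729] [-0.10165958 -0.51933682  0.01537105]
```

View pics/z3.png

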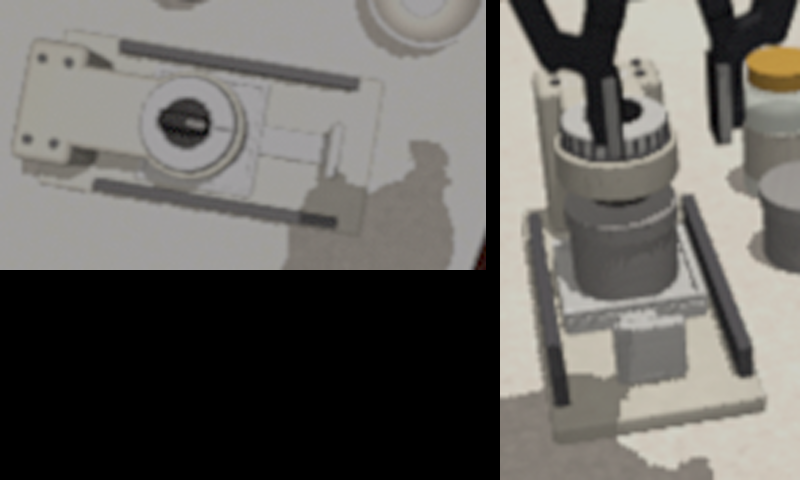

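The picture shows the tray home: the tin is under the head, the tab has moved in to about (335,150) in the crop, and the ring mark and knob pointer are unchanged. I'll move over the knob.

>>> {"name": "servo_tool", "arguments": {
  "increments": [
    [[4,4.8,0,0,0],[4,9.6,0,0,0],[4,14.4,0,0,0],[4,19.2,0,0,0],[4,24.2,-0.1,0,0]]
  ]
}}

```text
t: 8.0
tool_pos: [0.552, 0.1101, 0.251]
tool_rot: [-2.416, -2.003, 0.006]
contact_force: [1.2, 0.1, 0.6]
opening: 0.0404
grip_force: 0.0
```

>>> {"name": "servo_tool", "arguments": {
  "increments": [
    [[4,0,0,1.5,0],[4,0,0,3,0],[4,0,0,3,0],[4,0,0,3,0]]
  ]
}}

```text
t: 8.4
tool_pos: [0.5524, 0.1068, 0.2224]
tool_rot: [-2.419, -2.002, 0.005]
contact_force: [-0.5, -0.1, -0.1]
opening: 0.0402
grip_force: 0.0
```

Run:
```python
from h import *
e=grab('side'); d=grab('top')
b=e['img'][90:210,170:290,::-1];a=d['img'][180:280,150:270,::-1]
f=lambda x:cv2.resize((255*(x/255.)**.55).astype('uint8'),None,fx=3.3,fy=3.3,interpolation=2)
c=np.zeros((400,800,3),'uint8');b=f(b);a=f(a);c[:b.shape[0],:b.shape[1]]=b;c[:a.shape[0],400:400+a.shape[1]]=a;cv2.imwrite('pics/z4.png',c)
o=ctrl.get_obs();print(o['q'],o['tool_pos'],o['tool_rot'],o['wrist_torque'],o['contact_force'])
```

```text
[ 5.87881956e-02 -7.60370437e-02  1.78386034e+00  2.17872431e-05
  1.43358880e+00  2.46810482e-01] [0.5534415  0.1069074  0.22455354] [2.42009895e+00 2.00303870e+00 2.48772605e-04] [-0.02527867  0.03027826  0.00118513] [ 0.41872963 -0.29351593  0.09303579]
```

View pics/z4.png

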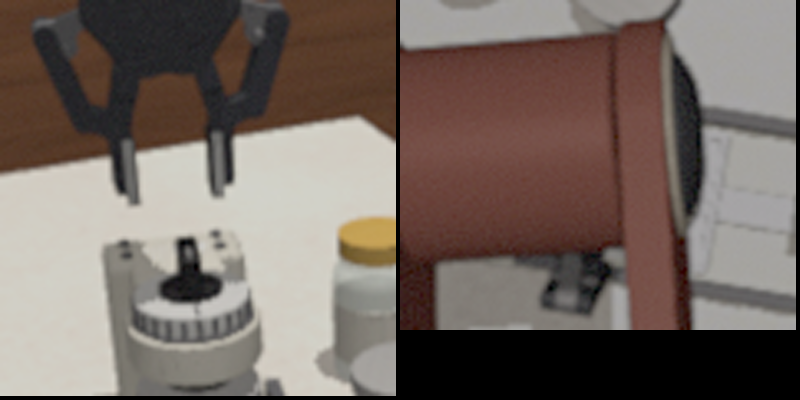

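In the side crop the fingers are centred at about (174,175) and the bar at about (190,255). I'll check by projection whether that offset is only perspective.

Run:
```python
from h import *
e=grab('side');K=np.array([[e['fx'],0,e['cx']],[0,e['fy'],e['cy']],[0,0,1.]])
P=np.array([[.5535,.107,.2065],[.5535,.107,.1745],[.5545,.1078,.1745],[.5545,.1078,.1455],[.551,.090,.1745],[.558,.1255,.1745]])
q=cv2.projectPoints(P,np.array(e['rvec']),np.array(e['tvec']),K,np.array([e['k1'],0,0,0.]))[0][:,0]
print(q, (q-[170,90])*3.3)
for z,pix in((.2065,(174/3.3+170,195/3.3+90)),(.1745,(188/3.3+170,240/3.3+90))):print(plane(e,*pix,z))
```

```text
[[223.41655958 148.8227669 ]
 [224.79745965 164.8319277 ]
 [225.1745318  164.58204338]
 [226.37293567 178.52641421]
 [226.33074243 168.41919644]
 [224.07871504 160.91048251]] [[176.27464663 194.11513077]
 [180.83161685 246.9453614 ]
 [182.07595493 246.12074314]
 [186.03068772 292.13716689]
 [185.89145    258.78334826]
 [178.45975963 234.00459229]]
[0.55195062 0.1062958  0.2065    ]
[0.56027975 0.11465537 0.1745    ]
```

>>> {"name": "servo_tool", "arguments": {
  "increments": [
    [[4,0.1,0.3,1,0],[4,0.1,0.3,2,0],[4,0.1,0.3,3,0],[4,0.1,0.3,4,0],[4,0.1,0.3,4.5,0]]
  ]
}}

```text
t: 9.05
tool_pos: [0.5556, 0.1086, 0.1773]
tool_rot: [-2.417, -2.005, 0.003]
contact_force: [0.3, -0.4, 0.2]
opening: 0.0398
grip_force: 0.0
```

>>> {"name": "servo_tool", "arguments": {
  "increments": [
    [[4,0,0,0,0],[4,0,0,0,0]]
  ]
}}

```text
t: 9.25
tool_pos: [0.5565, 0.1086, 0.1795]
tool_rot: [2.418, 2.006, 0.0]
contact_force: [-0.5, -0.0, -0.2]
opening: 0.0402
grip_force: 0.0
```

Run:
```python
from h import *
e=grab('side')
b=e['img'][130:200,190:265,::-1]
cv2.imwrite('pics/z5.png',cv2.resize((255*(b/255.)**.55).astype('uint8'),None,fx=7,fy=7,interpolation=2))
o=ctrl.get_obs();print(o['q'],o['tool_pos'],o['tool_rot'],o['wrist_torque'],o['contact_force'])
```

```text
[ 6.15826508e-02 -3.09810864e-02  1.81710473e+00  2.15992266e-05
  1.35469843e+00  2.47467827e-01] [0.55672694 0.10867456 0.17988988] [2.41769079e+00 2.00539922e+00 9.96838293e-04] [ 0.0193132   0.07087823 -0.01883686] [ 0.10398874 -0.01313516 -0.1881695 ]
```

View pics/z5.png

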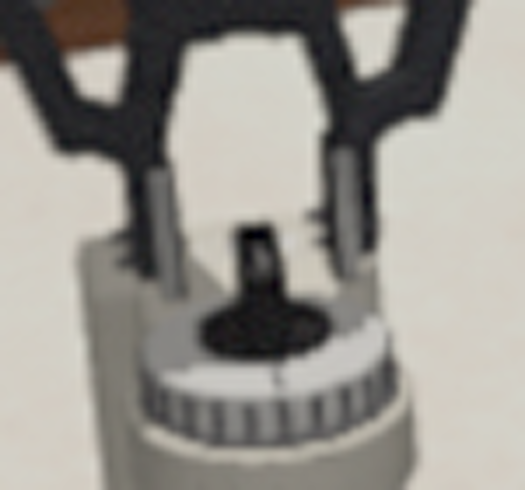

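The view shows the pads straddling the bar: inner edges at 180 and 330 with the bar at about 257, so it is centred. The tips are clear of the ring. I'll close.

>>> {"name": "servo_tool", "arguments": {
  "increments": [
    [[3,0,0,0.2,0],[2,0,0,0.3,0],[1,0,0,0.3,0],[0.8,0,0,0.3,0],[0.5,0,0,0.3,0]]
  ],
  "newtons": 40
}}

```text
t: 9.8
tool_pos: [0.5569, 0.1085, 0.1767]
tool_rot: [2.418, 2.005, 0.002]
contact_force: [2.8, -0.2, -1.1]
opening: 0.0122
grip_force: 39.9
```

>>> {"name": "servo_tool", "arguments": {
  "increments": [
    [[0.5,0,0,0,0],[0.5,0,0,0,0],[0.5,0,0,0,0]]
  ]
}}

```text
t: 10.1
tool_pos: [0.5569, 0.1085, 0.1767]
tool_rot: [2.418, 2.005, 0.002]
contact_force: [4.6, 0.1, -0.7]
opening: 0.0121
grip_force: 39.9
```

```bash
cat > s.py <<'E'
from h import *
T=[]
for i in range(8):
    ctrl.get_image('side'); o=ctrl.get_obs(); T.append(np.r_[o['wrist_torque'],o['contact_force'],o['effort'][5]])
T=np.array(T);v=o['tool_rot'];print('t',round(o['t'],2),'mean',T.mean(0).round(3),'sd',T.std(0).round(3),'head',np.degrees(2*np.arctan2(v[1],v[0])).round(2),'q6',o['q'][5].round(4),o['tool_pos'].round(4),o['opening'],o['grip_force'])
E
python3 s.py
```

```text
t 10.5 mean [-0.089 -0.847 -0.151  5.    -0.41  -1.324 -0.155] sd [0.025 0.043 0.019 0.625 0.323 0.433 0.001] head 79.34 q6 0.2475 [0.5569 0.1085 0.1767] 0.012244155521689134 39.900904297828674
```

>>> {"name": "servo_tool", "arguments": {
  "increments": [
    [[0.5,0,0.05,0,2],[0.5,0,0.05,0,4],[0.5,0,0.05,0,6],[0.5,0,0.05,0,8],[0.5,0,0.05,0,8]]
  ]
}}

```text
t: 11.0
tool_pos: [0.5572, 0.1086, 0.1767]
tool_rot: [2.551, 1.833, 0.001]
contact_force: [4.0, 0.2, -0.8]
opening: 0.0118
grip_force: 39.0
```

```bash
python3 s.py
```

```text
t 11.4 mean [ 0.04  -0.858  0.132  5.186 -0.014 -0.896  0.122] sd [0.036 0.023 0.039 0.283 0.422 0.302 0.005] head 71.4 q6 0.3859 [0.5573 0.1086 0.1767] 0.01228030946518432 38.9972984790802
```

>>> {"name": "servo_tool", "arguments": {
  "increments": [
    [[0.5,0,0,0,2],[0.5,0,0,0,4],[0.5,0,0,0,6],[0.5,0,0,0,6],[0.5,0,0,0,6]]
  ]
}}

```text
t: 11.9
tool_pos: [0.5575, 0.1085, 0.1767]
tool_rot: [2.643, 1.697, 0.002]
contact_force: [6.1, -0.0, 0.4]
opening: 0.012
grip_force: 39.0
```

```bash
python3 s.py
```

```text
t 12.3 mean [ 0.023 -1.005  0.116  6.033  0.031 -1.292  0.115] sd [0.034 0.016 0.033 0.541 0.48  0.27  0.   ] head 65.39 q6 0.4907 [0.5574 0.1085 0.1767] 0.012042753050641041 38.95947575569153
```

```bash
sed -i 's/range(8)/range(3)/' s.py
```

>>> {"name": "servo_tool", "arguments": {
  "increments": [
    [[0.5,0.04,0.1,0,2],[0.5,0.04,0.1,0,4],[0.5,0.04,0.1,0,4],[0.5,0.04,0.1,0,4]]
  ]
}}

```text
t: 12.7
tool_pos: [0.5577, 0.1085, 0.1766]
tool_rot: [-2.701, -1.604, 0.001]
contact_force: [0.7, -0.5, 1.8]
opening: 0.0122
grip_force: 39.4
```

```bash
python3 s.py
```

```text
t 12.85 mean [-0.036 -0.108  0.16   0.619 -0.735  2.436  0.141] sd [0.01  0.054 0.05  0.326 0.478 0.53  0.004] head -298.62 q6 0.5606 [0.5577 0.1084 0.1766] 0.012368057623245072 39.55636918544769
```

>>> {"name": "servo_tool", "arguments": {
  "increments": [
    [[0.5,0,0,0,2],[0.5,0,0,0,4],[0.5,0,0,0,4],[0.5,0,0,0,4]]
  ]
}}

```text
t: 13.25
tool_pos: [0.5579, 0.1084, 0.1766]
tool_rot: [-2.756, -1.508, 0.001]
contact_force: [0.3, -1.2, 3.4]
opening: 0.0122
grip_force: 39.6
```

```bash
python3 s.py
```

```text
t 13.4 mean [-0.103  0.069  0.126 -0.221 -1.18   3.951  0.126] sd [0.017 0.044 0.023 0.298 0.311 0.472 0.006] head -302.63 q6 0.6305 [0.5579 0.1084 0.1766] 0.011973436121622516 39.708906412124634
```

>>> {"name": "servo_tool", "arguments": {
  "increments": [
    [[0.5,0,0,0,2],[0.5,0,0,0,4],[0.5,0,0,0,5],[0.5,0,0,0,5],[0.5,0,0,0,5]]
  ]
}}

```text
t: 13.9
tool_pos: [0.5581, 0.1083, 0.1766]
tool_rot: [2.819, 1.386, -0.0]
contact_force: [-0.3, -1.9, 4.8]
opening: 0.0122
grip_force: 39.8
```

```bash
python3 s.py
```

```text
t 14.05 mean [-0.368  0.099  0.207 -0.019 -2.222  4.65   0.209] sd [0.026 0.032 0.012 0.041 0.053 1.074 0.007] head 52.36 q6 0.718 [0.5581 0.1083 0.1767] 0.011618365137538453 39.83531892299652
```

>>> {"name": "servo_tool", "arguments": {
  "increments": [
    [[0.5,0,0,0,2],[0.5,0,0,0,4],[0.5,0,0,0,5],[0.5,0,0,0,5],[0.5,0,0,0,5]]
  ]
}}

```text
t: 14.55
tool_pos: [0.5582, 0.1082, 0.1766]
tool_rot: [2.876, 1.262, 0.0]
contact_force: [0.6, -3.7, 4.8]
opening: 0.0122
grip_force: 39.9
```

```bash
python3 s.py
```

```text
t 14.7 mean [-5.660e-01 -2.200e-02  1.880e-01 -4.000e-03 -3.810e+00  5.265e+00
  1.760e-01] sd [0.026 0.027 0.026 0.08  0.261 0.585 0.   ] head 47.36 q6 0.8051 [0.5582 0.1082 0.1766] 0.012184702772431567 39.87708270549774
```

>>> {"name": "servo_tool", "arguments": {
  "increments": [
    [[0.5,-0.05,0.05,0,0],[0.5,-0.05,0.05,0,0]]
  ]
}}

```text
t: 14.9
tool_pos: [0.5582, 0.1081, 0.1766]
tool_rot: [-2.876, -1.261, -0.001]
contact_force: [1.2, -1.4, 5.8]
opening: 0.0115
grip_force: 39.9
```

```bash
python3 s.py
```

```text
t 15.05 mean [-0.196 -0.031  0.194  0.398 -1.379  5.317  0.18 ] sd [0.026 0.012 0.029 0.075 0.251 0.154 0.002] head -312.63 q6 0.8039 [0.5582 0.1081 0.1767] 0.012252800222755243 39.90136921405792
```

>>> {"name": "servo_tool", "arguments": {
  "increments": [
    [[0.5,0,0,0,1.5],[0.5,0,0,0,3],[0.5,0,0,0,3],[0.5,0,0,0,3],[0.5,0,0,0,3]]
  ]
}}

```text
t: 15.55
tool_pos: [0.5582, 0.108, 0.1766]
tool_rot: [-2.909, -1.185, -0.001]
contact_force: [1.7, 0.2, 5.2]
opening: 0.0121
grip_force: 39.9
```

```bash
python3 s.py
```

```text
t 15.7 mean [-0.015 -0.216  0.138  1.075  0.163  5.232  0.136] sd [0.009 0.032 0.016 0.283 0.428 0.335 0.   ] head -315.66 q6 0.8567 [0.5583 0.108  0.1766] 0.011824503897934123 39.86541152000427
```

>>> {"name": "servo_tool", "arguments": {
  "increments": [
    [[0.5,0,0,0,1.5],[0.5,0,0,0,3],[0.5,0,0,0,4.5],[0.5,0,0,0,4.5],[0.5,0,0,0,4.5]]
  ]
}}

```text
t: 16.2
tool_pos: [0.5584, 0.1079, 0.1766]
tool_rot: [-2.954, -1.07, -0.002]
contact_force: [3.2, -0.3, 5.1]
opening: 0.012
grip_force: 39.8
```

```bash
python3 s.py
```

```text
t 16.35 mean [ 0.133 -0.574  0.229  3.431  0.441  4.891  0.213] sd [0.007 0.028 0.029 0.113 0.214 0.024 0.001] head -320.16 q6 0.9352 [0.5584 0.1079 0.1767] 0.012124991408646174 39.838889837265015
```

>>> {"name": "servo_tool", "arguments": {
  "increments": [
    [[0.5,0,0,0,1.5],[0.5,0,0,0,3],[0.5,0,0,0,4.5],[0.5,0,0,0,4.5],[0.5,0,0,0,4.5]]
  ]
}}

```text
t: 16.85
tool_pos: [0.5585, 0.1077, 0.1766]
tool_rot: [2.994, 0.952, 0.002]
contact_force: [5.2, 0.7, 3.9]
opening: 0.0119
grip_force: 39.8
```

```bash
python3 s.py
```

```text
t 17.0 mean [ 0.109 -0.904  0.342  4.351  0.95   4.066  0.333] sd [0.011 0.007 0.007 0.281 0.36  0.321 0.   ] head 35.28 q6 1.0148 [0.5584 0.1077 0.1766] 0.011630393930432303 39.81874465942383
```

The foot is on the lid: torque rose 0.136, 0.213, 0.333. It looks a little above 10 N, so I'll ease the lateral load and take a settled reading.

>>> {"name": "servo_tool", "arguments": {
  "increments": [
    [[0.5,0.05,0.05,0,0],[0.5,0.05,0.05,0,0],[0.5,0.05,0.05,0,0]]
  ]
}}

```text
t: 17.3
tool_pos: [0.5585, 0.1077, 0.1766]
tool_rot: [-2.993, -0.952, 0.001]
contact_force: [2.9, 0.6, 6.6]
opening: 0.0119
grip_force: 40.0
```

```bash
python3 s.py
```

```text
t 17.45 mean [ 0.141 -0.492  0.329  3.121  0.353  5.781  0.333] sd [0.014 0.032 0.006 0.145 0.674 0.33  0.   ] head -324.71 q6 1.0144 [0.5585 0.1077 0.1766] 0.011803654799659167 40.032729506492615
```

>>> {"name": "servo_tool", "arguments": {
  "increments": [
    [[0.5,0,0,0,-1],[0.5,0,0,0,-2],[0.5,0,0,0,-3],[0.5,0,0,0,-3],[0.5,0,0,0,-3]]
  ]
}}

```text
t: 17.95
tool_pos: [0.5585, 0.1078, 0.1766]
tool_rot: [-2.968, -1.028, 0.001]
contact_force: [2.8, 1.0, 5.6]
opening: 0.0123
grip_force: 40.0
```

```bash
python3 s.py
```

```text
t 18.1 mean [ 0.183 -0.445 -0.044  2.131  0.71   5.862 -0.07 ] sd [0.032 0.033 0.03  0.186 0.18  0.527 0.   ] head -321.78 q6 0.9631 [0.5585 0.1078 0.1766] 0.012090307338770813 40.046374797821045
```

Combining the forward reading (0.333) with the backward one (-0.07 after 3°) cancels the friction. It gives about 16 N before and about 10 N now. The readings taken while approaching contact agree, so I'll release and retreat.

>>> {"name": "servo_tool", "arguments": {
  "increments": [
    [[2,0,0,0,0],[3,0,0,0,0],[4,0,0,0,0],[4,0,0,0,0]]
  ]
}}

```text
t: 18.5
tool_pos: [0.5579, 0.1075, 0.1753]
tool_rot: [-2.967, -1.031, 0.004]
contact_force: [0.3, 0.6, -0.9]
opening: 0.0399
grip_force: 0.0
```

>>> {"name": "servo_tool", "arguments": {
  "increments": [
    [[4,0,0,-1.5,0],[4,0,0,-4,0],[4,0,0,-8,0],[4,0,0,-12,0],[4,0,0,-12,0]]
  ]
}}

```text
t: 19.0
tool_pos: [0.5616, 0.1078, 0.3059]
tool_rot: [2.964, 1.03, 0.021]
contact_force: [0.2, 0.0, 0.7]
opening: 0.0402
grip_force: 0.0
```

>>> {"name": "servo_tool", "arguments": {
  "increments": [
    [[4,-4,3,0,0],[4,-8,6,0,0],[4,-12,9,0,0],[4,-16,12,0,0],[4,-16,12,0,0]]
  ]
}}

```text
t: 19.5
tool_pos: [0.5064, -0.0904, 0.297]
tool_rot: [2.969, 1.02, -0.001]
contact_force: [0.5, 0.1, -0.3]
opening: 0.0398
grip_force: 0.0
```

Run:
```python
from h import *
e=grab('side'); d=grab('top')
b=e['img'][140:280,190:290,::-1];a=d['img'][190:280,150:315,::-1]
c=np.zeros((420,800,3),'uint8')
f=lambda x,k:cv2.resize((255*(x/255.)**.55).astype('uint8'),None,fx=k,fy=k,interpolation=2)
b=f(b,3);a=f(a,3);c[:,:300]=b;c[:a.shape[0],303:303+a.shape[1]]=a;cv2.imwrite('pics/z6.png',c)
```

```text
(no output)
```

View pics/z6.png

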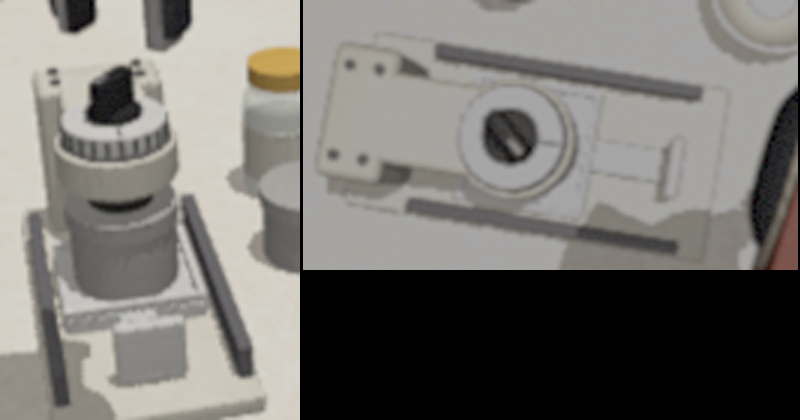

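The knob has turned about 41° clockwise, the foot is on the lid, the ring mark at (550,143) has not moved, the tray is home and the gripper is clear. I'll hand in.

```bash
python3 -c "
from station import ctrl
print(ctrl.finish_job())"
```

```text
the job is handed in; nothing more can be done
None
```

The job is handed in: the tray is fully home, the foot is pressing on the lid at an estimated 10 N (briefly about 16 N before I turned the knob back 3°), the ring has not moved, and the gripper is clear.

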